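# Lock the coconut slicer's flywheel and fit its crank

### The job

Get the coconut slicer ready: first take the red-headed lock pin from the blade rack, put it through the curved slot in the slicer's yellow guard and feel along the flywheel behind with its tip until it drops into the hidden hole, fully home. Then, with the flywheel locked, push the crank fully home on the square shaft with its knob outward, and let go. Leave the pin in, and leave the coconuts and the other things on the counter standing where they are.

Things in the scene. Friction and masses are not known exactly. Their poses are not given: they have to be found in the camera images.
- guard: the slicer's round yellow guard plate, 230 mm across, 4 mm thick, on a steel drum that leans 32 degrees; fixed. Origin: centre of its outer face, on the square shaft's axis, about 205 mm above the counter. z: square out of the face, 32 degrees from vertical; x: straight uphill in the face. Only the shaft stands on it, in a steel collar 44 mm across and 8 mm high
- slot_mid (a point): middle of the curved slot through the guard's uphill side, in the plane of its face, 72 mm from the guard's origin along x; axes as guard. The slot is 13 mm wide, its centre line an arc of 72 mm radius about the guard's z axis, from -39 to +39 degrees either side of x, its ends radial (a 10 mm pin's centre can travel 34 degrees either way)
- flywheel_face (a point): point on the face of the steel flywheel behind the slot, 10 mm below slot_mid; axes as guard, fixed. The flywheel has one round hole, 14 mm wide and 26 mm deep, on the same 72 mm radius, hidden somewhere behind the slot (within 31 degrees of the guard's x), elsewhere each time; nothing listed tells where. The flywheel is stiff: over 25 N along the slot to turn it
- hopper (a point): centre of the mouth of the slicer's open steel feed hopper, 100 x 130 mm, uphill of the guard, fixed. Its near rim is about 145 mm uphill of the shaft and some 8 mm below the plane of the guard's face
- shaft_end (a point): centre of the end of the square crank shaft, which stands out through the middle of the guard. 14 mm square, its end tapered over the last 6 mm to 9 mm; the end is 32 mm above the guard's face and 24 mm above the collar. z: along the shaft, outward; x and y: square to its flats. It turns with the flywheel through a slipping clutch (4 N m), so its angle to the hidden hole differs each time
- shaft_seat (a point): the crank's seat: centre of the top of the steel collar round the shaft, 8 mm above the guard's face, on the shaft's axis; axes as shaft_end
- crank: loose steel crank, 0.28 to 0.44 kg, lying flat on the counter with its knob up. Origin: centre of the hub's underside; z up through the hub, x along the arm to the knob. Hub: a block 32 x 32 x 34 mm high, flats along x and y, with a 16 mm square bore right through, its sides along x and y. Arm: flat bar 18 mm wide, 9 mm thick, level with the hub's underside, out to x = 107 mm. A wooden knob 27 mm thick stands on the arm at x = 95 mm, up to z = 80 mm
- crank_knob (a point): centre of the top of the crank's knob (95 mm along x and 80 mm up from the hub's underside)
- lock_pin: loose lock pin, 66 mm long, 0.07 to 0.12 kg, standing in the blade rack's hole with its red head up. Origin: its tip; z: along the pin to its head. Steel shank 10 mm across from z = 0 to 32 mm, its nose tapered over the first 6 mm to a 4 mm flat; a collar 22 mm across from z = 32 to 36 mm; a red plastic head from z = 36 to 66 mm, 16 mm thick along its x and 27 mm wide along its y. Fully home, the collar lies on the guard and the tip is 32 mm below the guard's face
- pin_collar (a point): centre of the underside of the pin's collar, 32 mm from the tip
- rack: wooden blade rack, fixed: a block 60 mm (x) by 145 mm (y) by 46 mm high, from y = -80 to +65 mm. Origin: on its underside, below the pin. The pin stands in a 13 mm square hole at x = y = 0, 40 mm deep, its collar resting on the top (tip 14 mm above the counter). Three spare blades, 48 mm wide along x, stand across it at y = -64, -44 and +44 mm, up to 80 mm above the counter
- coconut_a: coconut near the crank, beyond its hub, 96 mm across, 112 mm high with its tuft, loose. Origin: centre of its underside, on the counter
- coconut_b: coconut, 104 mm across, 120 mm high, loose. Origin: centre of its underside
- coconut_c: coconut, 100 mm across, 115 mm high, loose. Origin: centre of its underside
- tumbler: steel tumbler near the rack, 72 mm across the rim, 95 mm high, loose. Origin: centre of its underside
- spray_bottle: green spray bottle with a yellow head, 72 mm across, 215 mm high, loose. Origin: centre of its underside
- shell_half: half coconut shell, open side up, 108 mm across, 46 mm high, loose. Origin: centre of its underside
Mind the look-alikes: they are no part of the job. Leave any pink or purple look-alike of the crank alone. There is more than one size of the lock_pin; the one meant has the size given above.

How it is judged:
By the outcome, as a careful person would: the job done as asked, in the order asked, and still so for the second after the job is handed in, with the robot touching nothing.
It also fails if it takes over 72 s, if anything falls off the work surface, if the arm or the gripper's body presses on something with over 40 N, if the wrist force passes 120 N, or if a joint passes its speed limit or range.

### The arm

A 6-joint arm with a two-finger parallel gripper is mounted at the origin on the work surface. World frame = base frame: x ahead of the robot, y to its left, z up, the work surface at z = 0. Lengths are in mm, angles in rad, forces in N, time in s.
With the tool pointing down it reaches from about 350 to 875 mm from the base axis. Payload 4.2 kg.
Tool frame: the origin (TCP) lies midway between the tips of the shut fingers; the grasp point (between the pads) lies 19 mm behind it; x points along the fingers, y is the direction in which the jaws open and shut, and the axes are right-handed (so a half turn about x gives the same grasp; the last joint's range is limited). The gripper opens to 85 mm and grips with 20 to 120 N. Pads are 22 mm wide; open, the fingers measure 114 mm over their backs; the gripper's body (76 mm by 85 mm) begins 54 mm behind the grasp point. The pads swing forward as they close: fully open they stand 13 mm farther back than shut.
Start: joints at [-1.083, 0.385, 0.008, 0, -1.194, -0.259], TCP at [141.773, -608.687, 231.312] pointing down, gripper open.
Joint ranges: [-3.14, 3.14], [-1.21, 2.06], [-1.07, 1.41], [-3.16, 2.05], [-2.99, -0.16], [-3.1, 3.1]. Speed limits (rad/s): [2.79, 2.79, 3.14, 3.14, 3.14, 3.14].

### API

Orientations are given as a unit quaternion [x, y, z, w].
In Python, from bench import readout, imaging, arm gives the robot as it stands.
- The arm moves only by the tool arm_command, never from a script. Its argument "increments" is a list of rows, each a list of 3 entries, a list of its own where there are three numbers: the turn, a rotation vector about the world's x, y, z in degrees, then the shift along the world's x, y, z in mm, then the closure, from 0 (fully open) to 1 (shut). In form: [[[ax, ay, az], [tx, ty, tz], fingers], ...]. A call has exactly 5 rows; each row is the pose to reach, as a shift and turn from the pose measured when the call began; what a row does not reach only later rows make up. A row lasts 1/10 s, in which the tool goes at most 50 mm and 8.59 degrees, less where a joint would pass 70% of its speed; a pose out of reach is approached as far as the arm can. A call with a gripper value outside its range is refused whole. The fingers move at their own pace and stop on an object; the grip force is fixed at half the most. Time passes only in rows, so rows that repeat a pose let the fingers close, or fill a call up. It gives the time, the measured TCP pose, the force and the opening at its end, in the units of the state.
- readout.read_state(): the state, without advancing time (a new reading comes with each control period).
- imaging.get_image(name): name is "side" or "top"; returns (picture, depth): 384x512x3 uint8, blue, green, red; 384x512 float32, mm along the optical axis (not along the pixel's ray), 0 where there is no reading.
- imaging.camera_info(name): a dict with "vfov" (degrees; the focal length in pixels is half the picture's height over the tangent of half this angle, whatever the lens; pixels are square), "cx", "cy" (the principal point, pixels), "eye" and "rotation" of the camera in the world. Camera axes: x right, y down, z forward; pixel columns grow to the right and rows downward; lengths in mm; the calibration is good to about 2 mm. A picture is of the moment at which its call begins. camera_info takes no time and is no camera call.
- arm.job_done(): hands the job in, once; it reports no verdict.
The state is a dict: "clock": time; "joints": joint angles; "joint_vel": joint speeds; "joint_efforts": joint torques, N m; "position": TCP position; "ee_rot": TCP orientation; "contact_force": force on the tool from outside, world axes, zero at the start; "wrist_torque": the same for the moment, N m; "gripper_width": finger opening in mm.
Only numpy, scipy, OpenCV 4.12 (cv2) and the standard library are available. Lean on these libraries where they do the work, as an engineer would, in place of code of your own. Each camera call takes 0.05 s, during which the arm holds its last target. There are 200 camera calls.

## Working session

There is one attempt and no reset: what is moved stays moved. The work goes in short steps, Python scripts to look and compute and a tool call to move; the robot and the scene stay as the last step left them, time stands still between calls to the robot, and variables do not carry over. Pictures are saved under pics/ and viewed, about 8 in all and at most 12, crops included, and the job is handed in when it is done.

Besides the shell and the picture viewer there is one more tool, called as name(argument=value, ...) on one line, values as JSON. arm_command: Moves the arm, as the interface text tells. Its arguments: {"type":"object","properties":{"increments":{"type":"array","items":{"type":"array"}}},"required":["increments"]}

```bash
ls; mkdir -p pics; cat > h.py <<'E'
import numpy as np, cv2
from bench import readout, imaging, arm
def cam(n):
    i=imaging.camera_info(n); f=192/np.tan(np.radians(i["vfov"])/2)
    return f,i["cx"],i["cy"],np.array(i["eye"],float),np.array(i["rotation"],float)
def shot(n,tag):
    p,d=imaging.get_image(n); np.save(f"pics/{tag}_d.npy",d); cv2.imwrite(f"pics/{tag}_raw.png",p); return p,d
def w(n,u,v,z):
    f,cx,cy,e,R=cam(n); c=np.array([(np.asarray(u)-cx)/f*z,(np.asarray(v)-cy)/f*z,z*np.ones_like(u,dtype=float)]); 
    return (R@c.reshape(3,-1)).T+e
def cloud(n,d):
    v,u=np.mgrid[:384,:512]; f,cx,cy,e,R=cam(n)
    c=np.stack([(u-cx)/f*d,(v-cy)/f*d,d],-1); return c@R.T+e
def proj(n,P):
    f,cx,cy,e,R=cam(n); c=(np.asarray(P)-e)@R; return c[...,:2]/c[...,2:]*f+[cx,cy]
E
python3 - <<'E'
from h import *
s=readout.read_state(); print(s)
for n in("top","side"):
    print(imaging.camera_info(n)); p,d=shot(n,n+"0"); print((d==0).mean())
    cv2.imwrite(f"pics/{n}0.png",cv2.resize(p,(800,600),interpolation=cv2.INTER_CUBIC))
E
```

```text
pics
{'clock': 0.0, 'joints': array([-1.08342290e+00,  3.85541606e-01,  6.63421989e-03, -5.06398870e-04,
       -1.19400604e+00, -2.58555585e-01]), 'joint_vel': array([-0.00160598,  0.00028977,  0.00137664,  0.00033349,  0.00029945,
       -0.00029522]), 'joint_efforts': array([ 3.24490429e-04, -3.92287517e+01,  1.88394803e+01,  4.18605477e+00,
       -4.67700243e-03, -9.47536194e-06]), 'position': array([ 141.62722949, -608.14155302,  230.23279984]), 'ee_rot': array([-0.0798996 ,  0.70260892,  0.08141497,  0.70237338]), 'contact_force': array([0.25839277, 0.43644343, 0.25096818]), 'wrist_torque': array([-0.09931623,  0.02304555, -0.0116313 ]), 'gripper_width': 85.48928386265189}
{'vfov': 45.807265437908924, 'cx': 260.31849331273924, 'cy': 191.99397017168667, 'eye': array([ 224.0694609 ,  -69.01163654, 1679.70112545]), 'rotation': array([ 0.71317758, -0.69542965,  0.06059875, -0.06389937])}
0.0041656494140625
{'vfov': 49.39021122726978, 'cx': 254.04514939709387, 'cy': 188.74532054243596, 'eye': array([205.68767788, 883.96032657, 995.70377942]), 'rotation': array([-0.12226093,  0.8949697 , -0.42380116,  0.06688853])}
0.0040130615234375
```

View pics/top0.png

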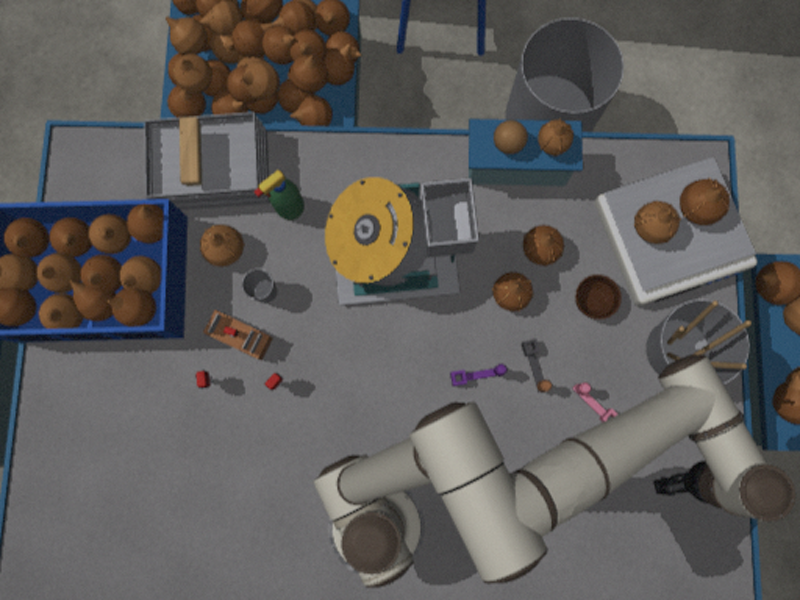

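View pics/side0.png

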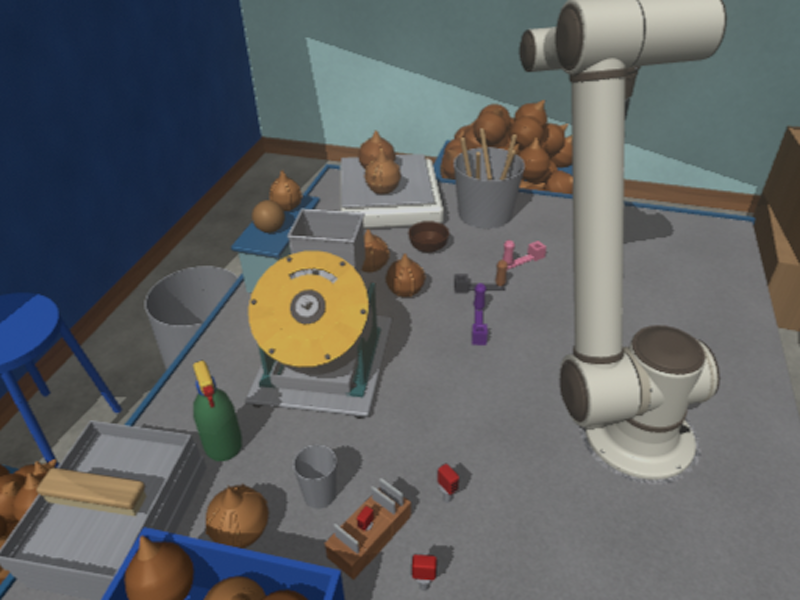

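Top view (800-px scale): the red pin head in the rack is at (231,331) and two look-alike pins stand at (202,379) and (273,381). The grey crank has its hub at (530,348) and knob at (545,385), with purple and pink look-alikes beside it. The slicer guard is centred at (367,229). The side view agrees.

```bash
sed -i 's/np.array(i\["rotation"\],float)/Rotation.from_quat(i["rotation"]).as_matrix()/; s/^import numpy.*/&\nfrom scipy.spatial.transform import Rotation/' h.py
python3 - <<'E'
from h import *
print(cam("top")[4].round(3).tolist(), cam("side")[4].round(3).tolist())
for n in("top","side"):
    d=np.load(f"pics/{n}0_d.npy"); C=cloud(n,d); p=cv2.imread(f"pics/{n}0_raw.png"); hsv=cv2.cvtColor(p,cv2.COLOR_BGR2HSV)
    print(n,"counter z",np.median(C[230:240,60:120,2]) if n=="top" else np.median(C[330:360,350:400,2]))
    m=cv2.inRange(hsv,(18,120,100),(32,255,255)); k,l,st,ce=cv2.connectedComponentsWithStats(m)
    i=1+np.argmax(st[1:,4]); m=cv2.erode((l==i).astype(np.uint8),np.ones((3,3)))>0
    P=C[m&(d>0)]; 
    c=P.mean(0); 
    for _ in range(4):
        U,S,V=np.linalg.svd(P-P.mean(0),full_matrices=False); nn=V[2]*np.sign(V[2,2]); r=(P-P.mean(0))@nn; P=P[abs(r)<3]
    up=np.array([0,0,1])-nn*nn[2]; up/=np.linalg.norm(up); y=np.cross(nn,up)
    q=(P-P.mean(0)); a=q@up;b=q@y
    (cc,rr)=cv2.minEnclosingCircle(np.float32(np.c_[a,b])); print("guard n",nn.round(4),"tilt",np.degrees(np.arccos(nn[2])),"x",up.round(4),"centre",(P.mean(0)+cc[0]*up+cc[1]*y).round(1),rr,len(P))
    red=cv2.inRange(hsv,(0,170,90),(6,255,255))|cv2.inRange(hsv,(174,170,90),(180,255,255)); k,l,st,ce=cv2.connectedComponentsWithStats(red)
    for i in range(1,k):
        if st[i,4]>12:
            Q=C[(l==i)&(d>0)]; zt=np.percentile(Q[:,2],90); T=Q[Q[:,2]>zt-4]; print("red",ce[i].round(1),st[i,4],"ztop",zt.round(1),T.mean(0).round(1),"ext",np.ptp(T,axis=0).round(1))
p=cv2.imread("pics/top0_raw.png"); q=cv2.imread("pics/side0_raw.png")
A=cv2.resize(p[190:260,110:205],(800,590),interpolation=cv2.INTER_CUBIC); B=cv2.resize(p[205:275,280:400],(800,467),interpolation=cv2.INTER_CUBIC)
cv2.imwrite("pics/rack.png",A);cv2.imwrite("pics/crank.png",B)
E
```

```text
[[0.025, -0.984, 0.175], [-1.0, -0.025, 0.007], [-0.002, -0.175, -0.984]] [[-0.961, -0.162, 0.223], [-0.276, 0.611, -0.742], [-0.016, -0.775, -0.632]]
top counter z 0.016496887462949417
guard n [-0.0653  0.53    0.8455] tilt 32.27505928120785 x [ 0.1034 -0.8391  0.534 ] centre [639.2  31.4 205.3] 112.09149932861328 1544
red [146.5 211.3] 29 ztop 87.0 [429.  341.4  86.5] ext [14.5 21.4  6.2]
red [128.3 242.3] 46 ztop 91.4 [317.6 398.6  90.1] ext [28.  15.2  5.8]
red [174.2 243.7] 44 ztop 91.1 [318.4 236.3  90. ] ext [24.9 20.6  9.4]
side counter z 0.2778880641832302
guard n [-0.0656  0.5251  0.8485] tilt 31.948252625636805 x [ 0.1052 -0.842   0.5292] centre [638.7  31.2 204.4] 111.63430786132812 2731
red [133.  250.2] 33 ztop 208.5 [717.4 271.  206.7] ext [15.3 14.6  5.5]
red [285.8 305.3] 133 ztop 88.9 [317.2 241.8  87.5] ext [30.5 29.3  6.2]
red [233.1 329.7] 68 ztop 82.0 [428.7 344.7  80.4] ext [17.8 25.9  6. ]
red [271.  362.7] 208 ztop 88.5 [318.  401.1  87.4] ext [33.  20.8  5.7]
```

View pics/rack.png

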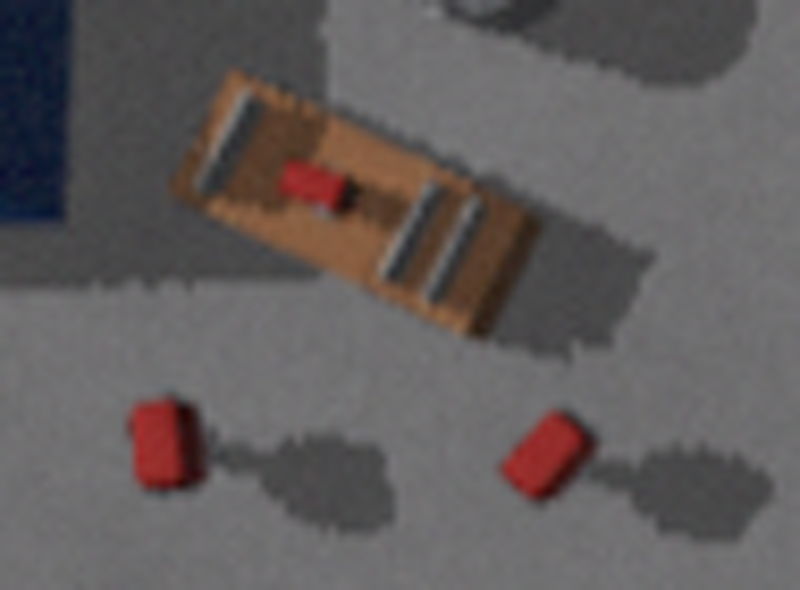

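View pics/crank.png

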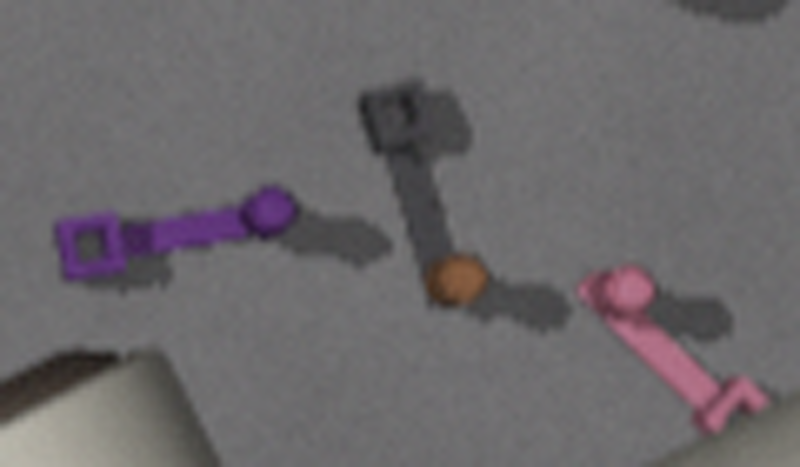

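The rack crop shows one red head standing in the rack at (315,185). It is smaller than the two loose heads at (165,445) and (548,455), which stand on the counter and are taller, so the rack pin is the one meant. In the crank crop the grey steel crank with the wooden knob has its hub at (390,118) and knob at (457,280). The purple and pink ones are look-alikes. Next I'll measure the rack, crank and guard.

```bash
cat >> h.py <<'E'
az=np.arctan2(.5276,-.0655); t=np.radians(32)
N=np.array([np.sin(t)*np.cos(az),np.sin(t)*np.sin(az),np.cos(t)]); X=np.array([-np.cos(t)*np.cos(az),-np.cos(t)*np.sin(az),np.sin(t)]); Y=np.cross(N,X)
G=np.array([639.,31.3,204.9])
def g(a,b,c): return G+np.outer(a,X)+np.outer(b,Y)+np.outer(c,N)
E
python3 - <<'E'
from h import *
d=np.load("pics/top0_d.npy"); C=cloud("top",d); ds=np.load("pics/side0_d.npy"); S=cloud("side",ds)
def rect(P): 
    (c,s,a)=cv2.minAreaRect(np.float32(P[:,:2])); return np.round(c,1),np.round(s,1),round(a,1),len(P)
for nm,K in(("top",C),("side",S)):
    m=(abs(K[...,0]-429)<100)&(abs(K[...,1]-342)<100)
    P=K[m&(abs(K[...,2]-46)<2.5)]; print(nm,"rack",rect(P),P[:,2].mean())
    P=K[m&(K[...,2]>70)&(K[...,2]<90)];print(len(P))
    h0=w("top",[338.7],[222.3],1640)[0]
    m=(abs(K[...,0]-h0[0])<110)&(abs(K[...,1]-h0[1])<110)
    for lo,hi,q in((28,40,"hub"),(5,13,"arm"),(70,90,"knob")):
        M=m&(K[...,2]>lo)&(K[...,2]<hi); k,l,st,ce=cv2.connectedComponentsWithStats(M.astype(np.uint8))
        for i in range(1,k):
            if st[i,4]>8:
                P=K[l==i]; print(nm,q,ce[i].round(1),rect(P),P.mean(0).round(1))
s=readout.read_state(); R=Rotation.from_quat(s["ee_rot"]).as_matrix(); print("toolx",R[:,0].round(3),"tooly",R[:,1].round(3))
# guard crops with overlay
ims=[]
for n in("top","side"):
    p=cv2.imread(f"pics/{n}0_raw.png"); c=proj(n,G); k=9; hw=22
    x0,y0=(c-[22,33]).astype(int); im=cv2.resize(p[y0:y0+66,x0:x0+44],None,fx=k,fy=k,interpolation=cv2.INTER_CUBIC)
    def dr(P,col): 
        for q in proj(n,P): cv2.circle(im,tuple(int(v) for v in ((q-[x0,y0]+.5)*k)),1,col,-1)
    th=np.radians(np.linspace(-39,39,40)); 
    for r in(65.5,78.5): dr(g(r*np.cos(th),r*np.sin(th),0*th),(255,0,0))
    th=np.linspace(0,6.28,60); dr(g(22*np.cos(th),22*np.sin(th),0*th+8),(255,0,255)); dr(g([0],[0],[32]),(0,255,0)); dr(g(115*np.cos(th),115*np.sin(th),0*th),(0,0,255))
    ims.append(im)
cv2.imwrite("pics/guard.png",np.hstack(ims))
E
```

```text
top rack (array([470.2, 317.4]), array([145.2, 152.2]), 66.1, 240) 46.027480952523156
122
top hub [339.9 221.1] (array([ 417.2, -348.6]), array([31.2, 32.4]), 16.9, 58) [ 416.7 -349.5   34.6]
top arm [310.1 216.3] (array([ 434.4, -245.2]), array([11.7, 18.1]), 0.6, 10) [ 435.1 -243.9    7.7]
top arm [342.2 234.8] (array([ 366.1, -360.8]), array([74.2, 27.4]), 14.7, 75) [ 369.6 -362.1    8.6]
top arm [311.2 238.6] (array([ 352.1, -247.1]), array([28.5, 25.7]), 48.5, 39) [ 352.8 -248.1    8.6]
top knob [329.4 192.1] (array([ 512.8, -304.8]), array([15.3, 43.4]), 2.2, 37) [ 515.9 -305.4   74. ]
top knob [320.6 235.3] (array([ 360. , -274.2]), array([23.4, 23.1]), 21.2, 43) [ 359.7 -273.8   78.3]
top knob [349.4 245.8] (array([ 326.1, -374.4]), array([25. , 21.9]), 52.6, 44) [ 325.5 -374.7   78.6]
side rack (array([469.3, 316.6]), array([145.1, 157.9]), 65.6, 710) 46.08149295785723
348
side hub [295.2 178. ] (array([ 415.1, -349. ]), array([30.2, 39.7]), 11.4, 56) [ 414.2 -348.4   32.9]
side hub [320.4 178.6] (array([ 323.7, -367.8]), array([13.6, 20. ]), 81.1, 17) [ 322.1 -367.4   33.7]
[... 183 characters left out ...]
[ 355.8 -266.5   33.8]
side arm [316.8 182.8] (array([ 332.1, -372.4]), array([48.7, 23.3]), 6.0, 37) [ 334.5 -371.2    8.5]
side arm [297.9 184.2] (array([ 401.3, -345.3]), array([52.2, 15.2]), 37.9, 29) [ 401.6 -344.1    8.6]
side arm [306.1 201.2] (array([ 352.5, -255.3]), array([18. , 45.1]), 10.5, 38) [ 353.8 -254.7    9.2]
side knob [321.5 168.5] (array([ 322.5, -374.8]), array([24.1, 22.6]), 28.0, 30) [ 322.5 -371.8   77.5]
side knob [266.1 172.2] (array([ 512.3, -301.1]), array([57.9, 16.1]), 88.0, 36) [ 514.6 -300.9   75.3]
side knob [307.4 183.6] (array([ 356.2, -272. ]), array([25.1, 21.6]), 19.2, 37) [ 356.6 -271.    76.9]
toolx [-0.001  0.002 -1.   ] tooly [-0.227  0.974  0.002]
```

View pics/guard.png

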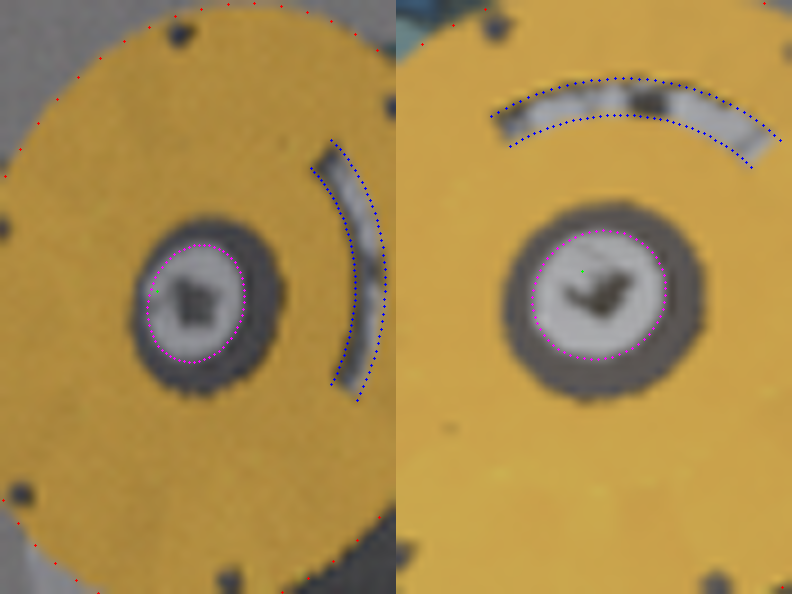

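```bash
cat > sh.py <<'E'
from h import *
from scipy.optimize import nnls
res=[]
for n in("top","side"):
    p=np.mean([cv2.cvtColor(imaging.get_image(n)[0],cv2.COLOR_BGR2GRAY).astype(float) for _ in range(3)],0); np.save(f"pics/{n}_avg.npy",p)
    e=cam(n)[3]; c=proj(n,g([0],[0],[20]))[0]; x0,y0=(c-9).astype(int); k=8; H=18
    I=p[y0:y0+H,x0:x0+H]
    def px(P): return np.int32(np.round(((proj(n,P)-[x0,y0]+.5)*k)*16))
    th=np.linspace(0,2*np.pi,60); row=[]
    best={}
    for a in range(0,90,3):
      for dx in(-.6,-.3,0,.3,.6):
       for dy in(-.6,-.3,0,.3,.6):
        L=np.zeros((H*k,H*k),np.uint8); sh=int(dx*k*16),int(dy*k*16)
        f=lambda P,v: cv2.fillConvexPoly(L,px(P)+np.int32(sh),v,shift=4)
        f(g(22*np.cos(th),22*np.sin(th),0*th+8),1)
        ang=np.radians(a+45+90*np.arange(5)); q=lambda h,s:g(s/2*2**.5*np.cos(ang),s/2*2**.5*np.sin(ang),0*ang+h)
        B,M,T=q(8,14),q(26,14),q(32,9)
        for lo,hi,v in((B,M,2),(M,T,6)):
            for i in range(4):
                Q=np.array([lo[i],lo[i+1],hi[i+1],hi[i]]); nn=np.cross(Q[1]-Q[0],Q[3]-Q[0])
                if nn@(e-Q[0])>0: f(Q,v+i)
        f(T[:4],10)
        A=np.stack([cv2.resize((L==v).astype(np.float32),(H,H),interpolation=cv2.INTER_AREA).ravel() for v in range(1,11)],1)
        m=A.sum(1)>.98; x,r=nnls(A[m],I.ravel()[m]); r=r/np.sqrt(m.sum())
        if r<best.get(a,(9e9,))[0]: best[a]=(r,dx,dy,x.round())
    print(n,[(a,round(b[0],2)) for a,b in best.items()]); a=min(best,key=lambda a:best[a][0]); print(a,best[a])
    im=cv2.resize(p[y0:y0+H,x0:x0+H].clip(0,255).astype(np.uint8),None,fx=20,fy=20,interpolation=cv2.INTER_CUBIC); res.append(im)
cv2.imwrite("pics/shaft.png",np.hstack(res))
E
python3 sh.py; python3 - <<'E'
from h import *
for n in("top","side"):
    d=np.load(f"pics/{n}0_d.npy"); K=cloud(n,d); hsv=cv2.cvtColor(cv2.imread(f"pics/{n}0_raw.png"),cv2.COLOR_BGR2HSV)
    M=(abs(K[...,2]-46)<4)&(abs(K[...,0]-429)<90)&(abs(K[...,1]-342)<90)&(hsv[...,1]>90)&(hsv[...,0]<25)
    k,l,st,ce=cv2.connectedComponentsWithStats(cv2.morphologyEx(M.astype(np.uint8),cv2.MORPH_CLOSE,np.ones((5,5)))); i=1+np.argmax(st[1:,4]); P=K[(l==i)&M]
    r=cv2.minAreaRect(np.float32(P[:,:2])); print(n,r,len(P)); print(cv2.boxPoints(r).round(1).tolist())
    B=K[(l>=0)&(K[...,2]>60)&(K[...,2]<84)&(abs(K[...,0]-429)<90)&(abs(K[...,1]-342)<80)]; print(len(B))
    lab=cv2.connectedComponentsWithStats(((K[...,2]>60)&(K[...,2]<86)&(abs(K[...,0]-429)<90)&(abs(K[...,1]-342)<80)).astype(np.uint8))
    for j in range(1,lab[0]):
        if lab[2][j,4]>6: Q=K[lab[1]==j]; print("  tall",lab[3][j].round(1),len(Q),Q.mean(0).round(1))
E
```

```text
top ((426.80767822265625, 336.42156982421875), (145.1963348388672, 58.051998138427734), 66.19920349121094) 289
[[371.0, 281.70001220703125], [424.1000061035156, 258.29998779296875], [482.70001220703125, 391.1000061035156], [429.5, 414.6000061035156]]
127
  tall [167.5 190.5] 11 [506.9 275.4  74.5]
  tall [136.7 206. ] 32 [448.6 382.8  72. ]
  tall [147.7 211.2] 36 [430.  341.   76.7]
  tall [158.2 216.8] 26 [411.7 303.3  72.2]
  tall [163.4 218.8] 25 [405.  284.1  72.8]
side ((425.465087890625, 338.40673828125), (142.69189453125, 60.6314811706543), 65.11935424804688) 723
[[367.8999938964844, 286.3999938964844], [422.8999938964844, 260.8999938964844], [483.0, 390.3999938964844], [428.0, 415.8999938964844]]
405
  tall [210.3 306.7] 65 [508.  296.2  72.9]
  tall [250.2 312.8] 78 [403.1 285.5  71.7]
  tall [245. 318.] 83 [411.4 303.8  71.7]
  tall [233.7 330.2] 104 [427.3 346.5  75.3]
  tall [221.3 342.5] 81 [446.8 384.2  72.1]Traceback (most recent call last):
  File "sh.py", line 22, in <module>
    if nn@(e-Q[0])>0: f(Q,v+i)
                      ~^^^^^^^
  File "sh.py", line 15, in <lambda>
    f=lambda P,v: cv2.fillConvexPoly(L,px(P)+np.int32(sh),v,shift=4)
                                       ~~^^^
  File "sh.py", line 8, in px
    def px(P): return np.int32(np.round(((proj(n,P)-[x0,y0]+.5)*k)*16))
                                          ~~~~^^^^^
  File "h.py", line 16, in proj
    f,cx,cy,e,R=cam(n); c=(np.asarray(P)-e)@R; return c[...,:2]/c[...,2:]*f+[cx,cy]
                ~~~^^^
  File "h.py", line 5, in cam
    i=imaging.camera_info(n); f=192/np.tan(np.radians(i["vfov"])/2)
ValueError: time passes only in moves, steps and waits
```

```bash
sed -i 's/^def cam(n):/import functools\n@functools.lru_cache\ndef cam(n):/' h.py; python3 sh.py
```

```text
top [(0, np.float64(11.54)), (3, np.float64(12.03)), (6, np.float64(12.5)), (9, np.float64(12.9)), (12, np.float64(13.17)), (15, np.float64(13.48)), (18, np.float64(13.7)), (21, np.float64(13.86)), (24, np.float64(13.73)), (27, np.float64(13.54)), (30, np.float64(13.18)), (33, np.float64(12.73)), (36, np.float64(12.14)), (39, np.float64(11.62)), (42, np.float64(11.0)), (45, np.float64(10.56)), (48, np.float64(10.26)), (51, np.float64(9.91)), (54, np.float64(9.69)), (57, np.float64(9.42)), (60, np.float64(9.23)), (63, np.float64(9.28)), (66, np.float64(9.03)), (69, np.float64(9.17)), (72, np.float64(9.33)), (75, np.float64(9.37)), (78, np.float64(9.49)), (81, np.float64(9.77)), (84, np.float64(9.96)), (87, np.float64(10.98))]
66 (np.float64(9.029952562877645), 0, 0, array([135.,   0.,  60.,  72.,   0.,   0., 137.,  93., 103., 128.]))
side [(0, np.float64(13.39)), (3, np.float64(13.84)), (6, np.float64(14.39)), (9, np.float64(14.39)), (12, np.float64(14.66)), (15, np.float64(14.88)), (18, np.float64(14.88)), (21, np.float64(14.74)), (24, np.float64(14.71)), (27, np.float64(14.71)), (30, np.float64(14.64)), (33, np.float64(14.42)), (36, np.float64(14.31)), (39, np.float64(14.08)), (42, np.float64(13.9)), (45, np.float64(13.96)), (48, np.float64(12.51)), (51, np.float64(12.33)), (54, np.float64(11.55)), (57, np.float64(10.65)), (60, np.float64(10.14)), (63, np.float64(9.77)), (66, np.float64(9.66)), (69, np.float64(9.89)), (72, np.float64(10.14)), (75, np.float64(10.4)), (78, np.float64(10.85)), (81, np.float64(11.38)), (84, np.float64(12.08)), (87, np.float64(12.75))]
66 (np.float64(9.657585277847577), 0, -0.3, array([162.,  76.,  73.,   0.,   0., 141., 116., 149., 221., 164.]))
```

View pics/shaft.png

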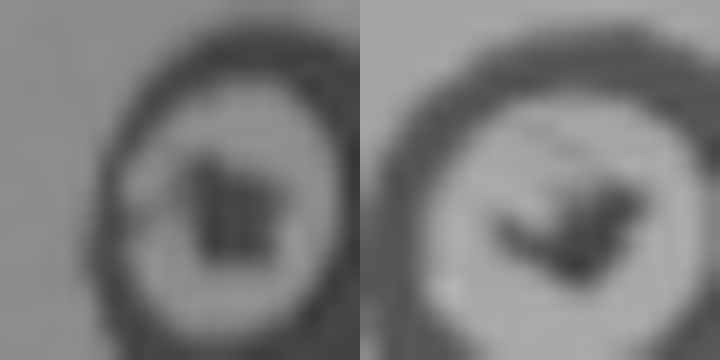

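Both views fit best at 66° from the guard's x axis for the shaft flats, modulo 90°. The dark shaft faces show at (235,215) and (575,235) in the shaft crop. The guard overlay matches the slot and collar. Now I'll move to the rack.

arm_command(increments=[[[0,0,6],[42,30,15],0.3],[[0,0,12],[85,60,30],0.3],[[0,0,18],[127,90,45],0.3],[[0,0,24],[170,120,60],0.4],[[0,0,30],[210,150,75],0.4]])

```text
clock: 1.05
position: [338.6, -468.0, 301.7]
ee_rot: [-0.261, 0.657, 0.261, 0.657]
contact_force: [0.4, -0.3, 0.8]
gripper_width: 51.0
```

arm_command(increments=[[[0,0,5],[20,45,0],0.4],[[0,0,10],[40,90,0],0.4],[[0,0,15],[60,135,0],0.4],[[0,0,20],[80,180,0],0.4],[[0,0,23],[100,225,0],0.4]])

```text
clock: 1.55
position: [439.0, -241.1, 302.1]
ee_rot: [-0.388, 0.591, 0.387, 0.592]
contact_force: [0.5, -0.0, -0.6]
gripper_width: 51.5
```

arm_command(increments=[[[0,0,0],[5,49,0],0.4],[[0,0,0],[10,98,0],0.4],[[0,0,0],[12,147,0],0.4],[[0,0,0],[12,196,0],0.4],[[0,0,0],[10,245,0],0.4]])

```text
clock: 2.05
position: [448.7, 5.8, 302.5]
ee_rot: [-0.388, 0.591, 0.387, 0.592]
contact_force: [2.0, 0.8, 0.7]
gripper_width: 51.0
```

arm_command(increments=[[[0,0,0],[-3,48,-10],0.4],[[0,0,0],[-6,96,-20],0.4],[[0,0,0],[-9,143,-30],0.4],[[0,0,0],[-12,190,-45],0.4],[[0,0,0],[-15,236,-60],0.4]])

```text
clock: 2.55
position: [433.3, 244.0, 242.6]
ee_rot: [-0.388, 0.59, 0.388, 0.592]
contact_force: [1.6, -0.5, 0.5]
gripper_width: 51.1
```

arm_command(increments=[[[0,0,0],[-2,40,-25],0.4],[[0,0,0],[-4,80,-50],0.4],[[0,0,-0.7],[-4,102,-85],0.4],[[0,0,-0.7],[-4,102,-120],0.4],[[0,0,-0.7],[-4,102,-130],0.4]])

```text
clock: 3.05
position: [427.3, 344.6, 108.7]
ee_rot: [-0.386, 0.595, 0.383, 0.592]
contact_force: [-1.3, -0.0, -0.5]
gripper_width: 51.2
```

arm_command(increments=[[[0,0,0],[2,-1,-30],0.4],[[0,0,0],[2,-1,-57],0.4],[[0,0,0],[2,-1,-57],0.4],[[0,0,0],[2,-1,-57],1],[[0,0,0],[2,-1,-57],1]])

```text
clock: 3.55
position: [430.5, 344.7, 53.9]
ee_rot: [-0.385, 0.593, 0.384, 0.593]
contact_force: [0.0, 0.7, 0.6]
gripper_width: 22.8
```

arm_command(increments=[[[0,0,0],[0,0,0],1],[[0,0,0],[0,0,0],1],[[0,0,0],[0,0,0],1],[[0,0,0],[0,0,0],1],[[0,0,0],[0,0,0],1]])

```text
clock: 4.05
position: [430.7, 345.0, 54.7]
ee_rot: [-0.385, 0.593, 0.384, 0.594]
contact_force: [-1.5, -0.8, 4.6]
gripper_width: 14.8
```

```bash
python3 - <<'E'
from h import *
s=readout.read_state();print(s["position"],s["contact_force"],s["wrist_torque"],s["gripper_width"],s["joints"].round(3))
a,_=shot("side","g1");b,_=shot("top","g1t")
f=lambda p,c,h:cv2.resize(p[c[1]-h:c[1]+h,c[0]-h:c[0]+h],(400,400),interpolation=cv2.INTER_CUBIC)
cv2.imwrite("pics/g1.png",np.hstack([f(a,(235,325),35),f(b,(147,210),35)]))
E
```

```text
[430.65426896 344.97748198  54.7046281 ] [-1.45225789 -0.78596993  4.64496447] [-0.16821724  0.45404752 -0.01501325] 14.826685658722234 [ 0.97   0.455 -0.392  0.003 -0.724 -1.393]
```

View pics/g1.png

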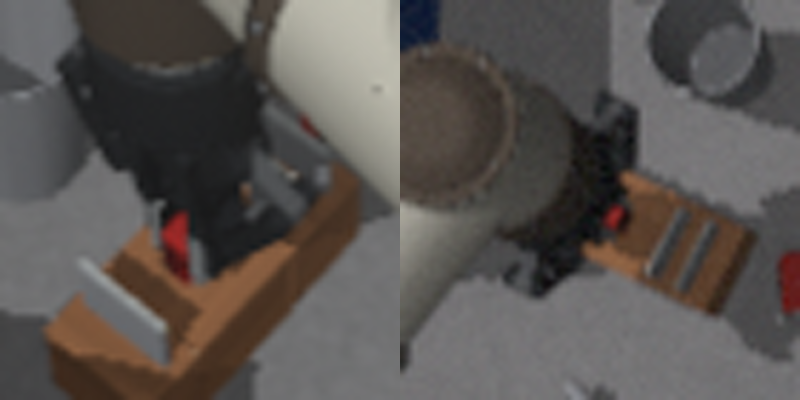

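The crops show the pads closed on the red head, with the rack at (270,270) and the blades untouched. The gripper width of 14.8 fits the 16 mm side of the head. I'll lift and work out the slot approach.

arm_command(increments=[[[0,0,0],[0,0,40],1],[[0,0,0],[0,0,80],1],[[0,0,0],[0,0,130],1],[[0,0,0],[20,-30,160],1],[[0,0,0],[40,-60,190],1]])

```text
clock: 4.65
position: [470.5, 284.9, 246.1]
ee_rot: [-0.386, 0.592, 0.385, 0.593]
contact_force: [1.5, 1.3, -2.7]
gripper_width: 14.7
```

```bash
cat >> h.py <<'E'
OFF=np.array([40.7,0,0]) # tool-frame tip offset, refined below
def st():
    s=readout.read_state(); R=Rotation.from_quat(s["ee_rot"]); return s,R,np.array(s["position"])
def inguard(P): d=np.asarray(P)-G; return np.array([d@X,d@Y,d@N])
def goto(tip,Rt,off):
    s,R,p=st(); t=tip-Rt.apply(off)-p; rv=np.degrees((Rt*R.inv()).as_rotvec()); print("turn",rv.round(1),"shift",t.round(1))
E
python3 - <<'E'
from h import *
R0=Rotation.from_quat([-0.385,0.593,0.384,0.594]); off=R0.inv().apply([-1.2,-1.2,-40.7]); print("off",off)
s,R,p=st(); print(p,s["contact_force"],s["gripper_width"],s["joints"].round(2))
# target orientation: tool x=-N minimal turn
x=R.as_matrix()[:,0]; ax=np.cross(x,-N); Rt=Rotation.from_rotvec(ax/np.linalg.norm(ax)*np.arccos(x@-N))*R; print("Rt",Rt.as_quat().round(4).tolist())
tip=g([72],[0],[30])[0]; goto(tip,Rt,off)
# dark patches in slot
for n,q in(("top",[(370,270)]),("side",[(648-396,102)])):
    c=proj(n,G); o=(c-[22,33]).astype(int); f,cx,cy,e,RR=cam(n)
    for a in q:
        u=np.array(a)/9-.5+o; r=RR@np.array([(u[0]-cx)/f,(u[1]-cy)/f,1]); 
        for h in(0,-10):
            P=e+r*(((G+h*N-e)@N)/(r@N)); k=inguard(P); print(n,h,np.hypot(*k[:2]).round(1),np.degrees(np.arctan2(k[1],k[0])).round(1))
th=np.radians(np.arange(-36,37,3))
for n in("top","side"):
    I=np.load(f"pics/{n}_avg.npy").astype(np.float32) 
    for r in (69,72,75):
        q=proj(n,g(r*np.cos(th),r*np.sin(th),0*th-10)).astype(np.float32); print(n,r,cv2.remap(I,q[:,:1],q[:,1:],cv2.INTER_LINEAR).ravel().round().astype(int).tolist())
E
```

```text
off [40.69807332  0.68429321 -1.60267616]
[470.54478788 284.88485828 246.14805448] [ 1.47237713  1.31795614 -2.69574922] 14.740022532208885 [ 0.84  0.25 -0.16  0.   -1.17 -1.26]
Rt [-0.5455, 0.6553, 0.1949, 0.4848]
turn [-31.7  -3.8  -0.1] shift [ 172.7 -276.    56.3]
top 0 72.0 -2.1
top -10 65.8 0.7
side 0 70.8 -2.2
side -10 74.3 0.1
top 69 [127, 120, 120, 120, 127, 140, 140, 136, 130, 133, 121, 97, 86, 97, 122, 137, 140, 136, 133, 137, 140, 139, 137, 121, 113]
top 72 [136, 135, 134, 135, 137, 138, 136, 137, 139, 137, 122, 112, 108, 109, 127, 140, 140, 135, 135, 140, 139, 141, 137, 122, 110]
top 75 [137, 137, 138, 136, 137, 138, 137, 138, 138, 140, 140, 140, 139, 135, 138, 141, 140, 139, 138, 141, 141, 142, 138, 129, 125]
side 69 [162, 159, 138, 145, 158, 156, 159, 161, 163, 160, 142, 120, 113, 123, 151, 161, 159, 155, 161, 163, 163, 163, 161, 157, 156]
side 72 [163, 155, 140, 148, 158, 159, 159, 161, 164, 164, 122, 80, 76, 88, 137, 159, 154, 142, 152, 162, 161, 162, 156, 136, 141]
side 75 [163, 153, 140, 156, 160, 158, 156, 160, 162, 165, 134, 81, 75, 84, 129, 157, 151, 141, 150, 157, 159, 162, 155, 125, 118]
```

arm_command(increments=[[[-3,0,0],[20,-25,25],1],[[-7,-1,0],[40,-52,45],1],[[-12,-1.5,0],[65,-85,60],1],[[-18,-2,0],[90,-125,70],1],[[-24,-3,0],[115,-165,75],1]])

```text
clock: 5.15
position: [587.0, 119.0, 322.1]
ee_rot: [-0.512, 0.643, 0.242, 0.516]
contact_force: [0.2, 0.5, -1.2]
gripper_width: 15.0
```

```bash
cat >> h.py <<'E'
OFF=np.array([40.7,.7,-1.6]); RT=Rotation.from_quat([-0.5455,0.6553,0.1949,0.4848])
def slot(deg,h,r=72): t=np.radians(deg); return g([r*np.cos(t)],[r*np.sin(t)],[h])[0]
E
python3 - <<'E'
from h import *
s,R,p=st(); print(p,s["joints"].round(2),s["contact_force"].round(1)); goto(slot(-12,25),RT,OFF); print("N",N.round(3),"X",X.round(3),"Y",Y.round(3))
E
```

```text
[586.96023042 118.95504912 322.11817668] [ 0.64  0.34 -0.04  0.37 -1.42 -1.16] [ 0.2  0.5 -1.2]
turn [-7.6 -0.7 -0.1] shift [  41.6 -113.2  -24.7]
N [-0.065  0.526  0.848] X [ 0.104 -0.842  0.53 ] Y [0.992 0.123 0.   ]
```

arm_command(increments=[[[-4,-0.4,0],[14,-38,-6],1],[[-7.6,-0.7,0],[28,-76,-14],1],[[-7.6,-0.7,0],[42,-113,-24],1],[[-7.6,-0.7,0],[42,-113,-24],1],[[-7.6,-0.7,0],[42,-113,-24],1]])

```text
clock: 5.65
position: [628.8, 5.0, 297.0]
ee_rot: [-0.546, 0.656, 0.196, 0.484]
contact_force: [-0.1, 0.1, -1.0]
gripper_width: 14.9
```

```bash
python3 - <<'E'
from h import *
s,R,p=st(); print(p,s["joints"].round(2),s["contact_force"].round(1)); tip=p+R.apply(OFF); k=inguard(tip); print("tip",k.round(1),np.degrees(np.arctan2(k[1],k[0])),np.hypot(*k[:2])); goto(slot(-12,25),RT,OFF)
ims=[]
for n in("side","top"):
    a,_=shot(n,"s1"+n); c=proj(n,slot(-6,15)).astype(int); x0,y0=c-30; im=cv2.resize(a[y0:y0+60,x0:x0+60],(400,400),interpolation=cv2.INTER_CUBIC)
    for P in (tip,p+R.apply([19,0,0]),tip-R.apply([25,0,0]),slot(-12,0)):
        q=(proj(n,P)-[x0,y0]+.5)*400/60; cv2.circle(im,tuple(int(v) for v in q),3,(0,255,0),1)
    ims.append(im)
cv2.imwrite("pics/s1.png",np.hstack(ims))
E
```

```text
[628.83418617   4.99833963 296.97794933] [ 0.48  0.38 -0.14  0.54 -1.31 -1.11] [-0.1  0.1 -1. ]
tip [ 70.9 -14.8  24.2] -11.81073382433198 72.41604981300893
turn [ 0.  -0.1 -0. ] shift [-0.3  0.8  0.4]
```

View pics/s1.png

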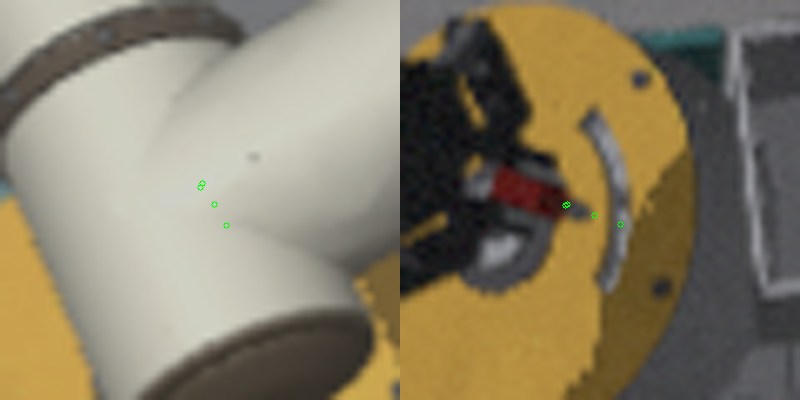

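The top crop shows the red head with its nose at about (588,212), and the predicted tip is within a pixel of it. The slot runs from (590,110) to (605,290). The wrist blocks the side view. Next I'll enter the slot at about -12°.

arm_command(increments=[[[0,0,0],[0.3,-4,-8],1],[[0,0,0],[0.8,-9,-15],1],[[0,0,0],[1.3,-12,-20],1],[[0,0,0],[1.6,-14.5,-24.5],1],[[0,0,0],[1.6,-14.5,-24.5],1]])

```text
clock: 6.25
position: [630.3, -8.4, 272.7]
ee_rot: [-0.546, 0.655, 0.196, 0.484]
contact_force: [0.2, -0.5, -1.0]
gripper_width: 14.8
```

```bash
cat > q.py <<'E'
from h import *
import sys
def rep():
    s,R,p=st(); tip=p+R.apply(OFF); k=inguard(tip); f=s["contact_force"]; a=np.degrees(np.arctan2(k[1],k[0])); t=np.radians(a); rad=np.cos(t)*X+np.sin(t)*Y; tan=np.cos(t)*Y-np.sin(t)*X
    print("tip r %.1f ang %.1f depth %.1f | F n %.1f rad %.1f tan %.1f | tilt err"%(np.hypot(*k[:2]),a,k[2],f@N,f@rad,f@tan),np.degrees((RT*R.inv()).as_rotvec()).round(1),"w",round(s["gripper_width"],1),"t",s["clock"]); return R,p
R,p=rep()
if len(sys.argv)>2:
    for a in sys.argv[2:]: print(a,(slot(float(a),float(sys.argv[1]))-RT.apply(OFF)-p).round(1))
E
python3 q.py -12 -12 -10 -8 -6
```

```text
tip r 71.0 ang -12.1 depth -3.5 | F n -1.1 rad -0.1 tan 0.1 | tilt err [ 0.  -0.1 -0.1] w 14.8 t 6.25
-12 [ 0.6 -5.3 -6.7]
-10 [ 3.1 -5.4 -6.5]
-8 [ 5.6 -5.4 -6.2]
-6 [ 8.1 -5.4 -6.1]
```

arm_command(increments=[[[0,0,0],[0.2,-2,-2],1],[[0,0,0],[0.4,-4,-4.5],1],[[0,0,0],[0.6,-5.3,-6.7],1],[[0,0,0],[0.6,-5.3,-6.7],1],[[0,0,0],[0.6,-5.3,-6.7],1]])

```text
clock: 6.75
position: [631.1, -12.8, 267.9]
ee_rot: [-0.547, 0.654, 0.196, 0.485]
contact_force: [-3.8, 5.9, 6.2]
gripper_width: 15.0
```

```bash
python3 q.py -13 -12 -10 -8 -6
```

```text
tip r 72.2 ang -11.7 depth -10.0 | F n 8.6 rad -1.4 tan -3.4 | tilt err [-0.   0.  -0.2] w 15.0 t 6.75
-12 [-0.1 -1.4 -2.7]
-10 [ 2.4 -1.5 -2.5]
-8 [ 4.9 -1.5 -2.3]
-6 [ 7.4 -1.5 -2.1]
```

Contact at a depth of 10.0 mm, which is the flywheel face. I'll feel along it in the + direction.

arm_command(increments=[[[0,0,0],[1.2,-1.4,-2.6],1],[[0,0,0],[2.4,-1.5,-2.5],1],[[0,0,0],[4.9,-1.5,-2.3],1],[[0,0,0],[7.4,-1.5,-2.1],1],[[0,0,0],[7.4,-1.5,-2.1],1]])

```text
clock: 7.25
position: [638.3, -13.8, 268.8]
ee_rot: [-0.547, 0.654, 0.195, 0.485]
contact_force: [-5.9, 4.7, 7.6]
gripper_width: 14.8
```

```bash
python3 q.py -13.5 -6 -4 -2 0 2
```

```text
tip r 73.2 ang -5.9 depth -10.2 | F n 9.3 rad 0.0 tan -5.3 | tilt err [ 0.1  0.1 -0.2] w 14.8 t 7.25
-6 [ 0.2 -0.8 -3.4]
-4 [ 2.7 -0.6 -3.3]
-2 [ 5.3 -0.4 -3.2]
0 [ 7.8 -0.2 -3.2]
2 [10.2  0.2 -3.2]
```

arm_command(increments=[[[0,0,0],[2.7,-0.6,-3.3],1],[[0,0,0],[5.3,-0.4,-3.2],1],[[0,0,0],[7.8,-0.2,-3.2],1],[[0,0,0],[7.8,-0.2,-3.2],1],[[0,0,0],[7.8,-0.2,-3.2],1]])

```text
clock: 7.75
position: [646.1, -14.3, 265.0]
ee_rot: [-0.547, 0.654, 0.195, 0.485]
contact_force: [-0.3, -0.7, 0.2]
gripper_width: 14.6
```

```bash
python3 q.py -13.5 0 2 4 6 8
```

```text
tip r 72.0 ang 0.1 depth -14.2 | F n -0.2 rad 0.7 tan -0.4 | tilt err [ 0.1  0.1 -0.2] w 14.6 t 7.75
0 [-0.   0.3  0.6]
2 [2.4 0.7 0.6]
4 [4.9 1.1 0.5]
6 [7.4 1.6 0.4]
8 [9.8 2.1 0.3]
```

It dropped in at about 0°, at a depth of 14 mm with no force. I'll push it home.

arm_command(increments=[[[0,0,0],[0.3,-2.5,-4],1],[[0,0,0],[0.6,-5,-8],1],[[0,0,0],[0.9,-7.2,-11.5],1],[[0,0,0],[1.1,-9,-14.5],1],[[0,0,0],[1.1,-9,-14.5],1]])

```text
clock: 8.25
position: [647.2, -23.4, 250.4]
ee_rot: [-0.547, 0.654, 0.195, 0.485]
contact_force: [0.6, -0.5, -0.7]
gripper_width: 15.4
```

```bash
python3 q.py -34 0
```

```text
tip r 72.1 ang 0.1 depth -31.4 | F n -0.9 rad 0.1 tan 0.5 | tilt err [ 0.1  0.1 -0.2] w 15.4 t 8.25
0 [ 0.2 -1.4 -2.2]
```

arm_command(increments=[[[0,0,0],[0.1,-1,-1.6],1],[[0,0,0],[0.2,-1.8,-2.9],1],[[0,0,0],[0.2,-1.8,-2.9],1],[[0,0,0],[0.2,-1.8,-2.9],1],[[0,0,0],[0.2,-1.8,-2.9],1]])

```text
clock: 8.75
position: [647.4, -23.5, 250.2]
ee_rot: [-0.548, 0.653, 0.194, 0.485]
contact_force: [-8.3, 10.3, 9.3]
gripper_width: 15.2
```

```bash
python3 q.py
```

```text
tip r 72.1 ang 0.3 depth -31.7 | F n 13.8 rad -4.7 tan -6.9 | tilt err [ 0.1  0.2 -0.3] w 15.2 t 8.75
```

Seated: the collar stops at a depth of 31.7 mm with 14 N pushing. Release and retreat.

arm_command(increments=[[[0,0,0],[0,0.5,0.8],0.5],[[0,0,0],[0,0.5,0.8],0.5],[[0,0,0],[0,0.5,0.8],0.5],[[0,0,0],[-1,8,13],0.5],[[0,0,0],[-2.5,21,34],0.5]])

```text
clock: 9.25
position: [643.9, -3.8, 282.5]
ee_rot: [-0.547, 0.655, 0.194, 0.484]
contact_force: [0.3, 0.3, -0.3]
gripper_width: 42.8
```

arm_command(increments=[[[0,0,0],[-3,22,35],0.5],[[0,0,0],[-6,30,75],0.5],[[6,0,0],[-20,0,110],0.5],[[14,1,0],[-40,-40,120],0.5],[[22,2,0],[-80,-70,120],0.5]])

```text
clock: 9.75
position: [564.9, -74.3, 404.0]
ee_rot: [-0.441, 0.612, 0.326, 0.57]
contact_force: [0.7, -2.2, 0.4]
gripper_width: 43.0
```

```bash
cat >> h.py <<'E'
def crank_goals():
    pass
E
python3 - <<'E'
from h import *
s,R,p=st(); print(p,s["joints"].round(2),s["contact_force"].round(1)); print("toolx",R.as_matrix()[:,0].round(3),"y",R.as_matrix()[:,1].round(3))
ims=[]
for n in("side","top"):
    a,_=shot(n,"p1"+n); c=proj(n,slot(0,0,40)).astype(int); x0,y0=c-25; im=cv2.resize(a[y0:y0+50,x0:x0+50],(400,400),interpolation=cv2.INTER_CUBIC); ims.append(im)
    for P in(slot(0,34),slot(0,0)): cv2.circle(im,tuple(int(v) for v in (proj(n,P)-[x0,y0]+.5)*8),4,(0,255,0),1)
cv2.imwrite("pics/p1.png",np.hstack(ims))
E
```

```text
[564.86276656 -74.3201211  403.95618427] [ 0.24  0.19  0.09  0.17 -1.47 -0.68] [ 0.7 -2.2  0.4]
toolx [ 0.038 -0.168 -0.985] y [-0.912  0.398 -0.103]
```

View pics/p1.png

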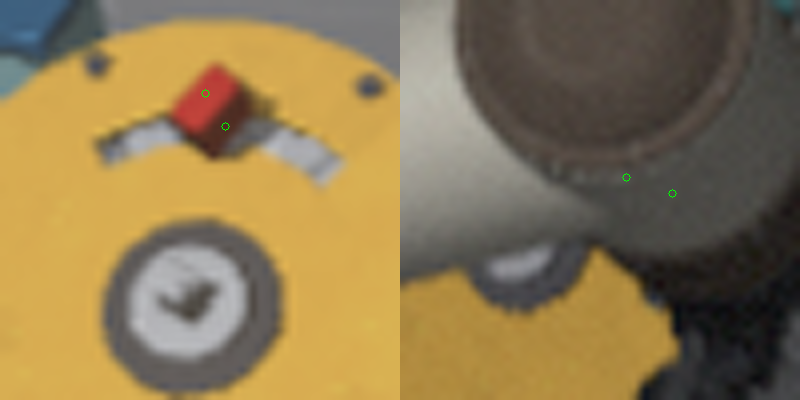

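Pin head top at (207,92) in the side crop coincides with the predicted fully-home position at (205,93), so the pin is home. The top view is blocked by the wrist. Now for the crank.

```bash
cat >> h.py <<'E'
def Rdown(az): a=np.radians(az); y=np.array([np.cos(a),np.sin(a),0]); x=np.array([0,0,-1.]); return Rotation.from_matrix(np.c_[x,y,np.cross(x,y)])
HUB=np.array([416.3,-348.8,0.])
E
python3 - <<'E'
from h import *
goto(HUB+[0,0,120],Rdown(105.7),np.zeros(3))
E
```

```text
turn [ 10.1  -2.  -49.6] shift [-144.8 -269.8 -287.5]
```

arm_command(increments=[[[1.6,-0.3,-8],[-22,-40,-10],0.4],[[3.2,-0.6,-16],[-44,-80,-20],0.4],[[4.8,-1,-24],[-66,-120,-35],0.4],[[6.4,-1.3,-32],[-88,-160,-50],0.4],[[8,-1.6,-40],[-108,-200,-70],0.4]])

```text
clock: 10.35
position: [452.0, -280.7, 337.4]
ee_rot: [-0.165, 0.695, 0.141, 0.686]
contact_force: [1.3, -0.4, 0.1]
gripper_width: 51.7
```

```bash
python3 - <<'E'
from h import *
goto(HUB+[0,0,100],Rdown(105.7),np.zeros(3))
E
```

```text
turn [ 2.1 -0.4 -9.3] shift [ -35.7  -68.1 -237.4]
```

arm_command(increments=[[[1,0,-5],[-18,-34,-30],0.4],[[2.1,-0.4,-9.3],[-35.7,-68.1,-75],0.4],[[2.1,-0.4,-9.3],[-35.7,-68.1,-123],0.4],[[2.1,-0.4,-9.3],[-35.7,-68.1,-170],0.4],[[2.1,-0.4,-9.3],[-35.7,-68.1,-215],0.4]])

```text
clock: 10.85
position: [415.1, -349.4, 120.1]
ee_rot: [-0.095, 0.701, 0.096, 0.7]
contact_force: [-0.1, -0.2, -0.6]
gripper_width: 51.2
```

```bash
python3 - <<'E'
from h import *
goto(HUB+[0,0,60],Rdown(105.7),np.zeros(3)); s,R,p=st(); print(p,s["joints"].round(2))
ims=[]
for n in("side","top"):
    a,_=shot(n,"c1"+n); c=proj(n,HUB+[-30,0,40]).astype(int); x0,y0=c-28; ims.append(cv2.resize(a[y0:y0+56,x0:x0+56],(400,400),interpolation=cv2.INTER_CUBIC))
cv2.imwrite("pics/c1.png",np.hstack(ims))
E
```

```text
turn [-0.  -0.1  0.2] shift [  1.2   0.6 -60.1]
[ 415.09579479 -349.44520842  120.14121714] [-0.4   0.36 -0.35 -0.   -0.87 -0.9 ]
```

View pics/c1.png

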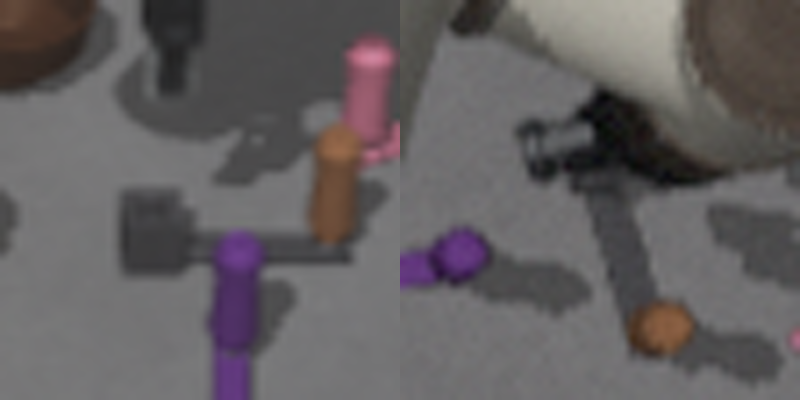

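The crops show the open gripper above the grey crank hub at (155,230) in the side view, with the wooden knob at (338,140). The gripper is clear of the purple and pink ones and of the coconut. Descend.

arm_command(increments=[[[0,0,0],[1,0.5,-40],0.4],[[0,0,0],[1,0.5,-80],0.4],[[0,0,0],[1,0.5,-105],0.4],[[0,0,0],[1,0.5,-115],0.4],[[0,0,0],[1,0.5,-115],0.5]])

```text
clock: 11.45
position: [413.0, -346.6, 1.0]
ee_rot: [-0.092, 0.705, 0.099, 0.696]
contact_force: [-0.6, 1.1, 0.2]
gripper_width: 42.9
```

arm_command(increments=[[[0,0,0],[0,0,0],1],[[0,0,0],[0,0,0],1],[[0,0,0],[0,0,0],1],[[0,0,0],[0,0,0],1],[[0,0,0],[0,0,0],1]])

```text
clock: 11.95
position: [414.6, -347.3, 2.9]
ee_rot: [-0.093, 0.704, 0.099, 0.697]
contact_force: [1.6, 1.2, 6.0]
gripper_width: 31.1
```

arm_command(increments=[[[0,0,0],[0,0,30],1],[[0,0,0],[0,0,75],1],[[0,0,0],[0,0,120],1],[[0,0,0],[0,0,165],1],[[0,0,0],[0,0,210],1]])

```text
clock: 12.45
position: [413.5, -346.6, 214.3]
ee_rot: [-0.093, 0.704, 0.099, 0.697]
contact_force: [0.8, 0.0, -3.1]
gripper_width: 31.3
```

```bash
python3 - <<'E'
from h import *
s,R,p=st(); print(p,s["ee_rot"].round(4),s["contact_force"].round(1),s["wrist_torque"].round(2),s["joints"].round(2))
ims=[]
kn=p+[-.963*95,-.271*95,77]
for n in("side","top"):
    a,d=shot(n,"c2"+n); K=cloud(n,d); hsv=cv2.cvtColor(a,cv2.COLOR_BGR2HSV)
    m=(np.linalg.norm(K-kn,axis=2)<60)&(hsv[...,1]>90)&(hsv[...,0]<22)&(d>0)
    Q=K[m]; 
    if len(Q): print(n,len(Q),"top z",np.percentile(Q[:,2],[50,90,97]).round(1),"top pts",Q[Q[:,2]>np.percentile(Q[:,2],90)-6].mean(0).round(1),"expect",kn.round(1))
    c=proj(n,kn-[-40,0,40]).astype(int); x0,y0=c-28; ims.append(cv2.resize(a[y0:y0+56,x0:x0+56],(400,400),interpolation=cv2.INTER_CUBIC))
cv2.imwrite("pics/c2.png",np.hstack(ims))
E
```

```text
[ 413.46245819 -346.57749702  214.31639994] [-0.0927  0.7045  0.099   0.6967] [ 0.8  0.  -3.1] [-0.09 -0.28  0.05] [-0.4   0.26 -0.22 -0.   -1.11 -0.9 ]
side 92 top z [262.1 286.9 290.1] top pts [ 322.6 -364.5  286.8] expect [ 322.  -372.3  291.3]
top 63 top z [296.1 303.6 304.9] top pts [ 326.4 -374.9  301.3] expect [ 322.  -372.3  291.3]
```

View pics/c2.png

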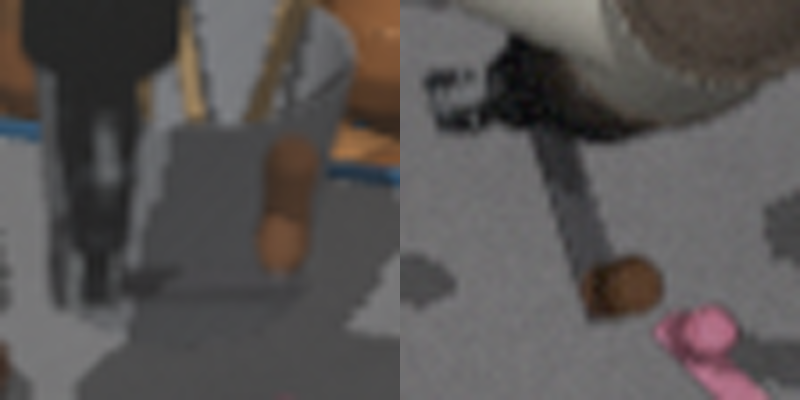

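The side crop shows the arm level in the grip, from (125,280) to (290,290), with the knob up at (285,250). There is no sag. The force reading of about 3.1 N is consistent with the crank's weight. Next I'll compute the path to the shaft.

```bash
cat >> h.py <<'E'
RG=Rotation.from_quat([-0.0927,0.7045,0.099,0.6967]); _y=RG.as_matrix()[:,1]*[1,1,0]; _y/=np.linalg.norm(_y); _x=np.cross(_y,[0,0,1])
C0=np.c_[_x,_y,[0,0,1.]]; HOFF=RG.inv().apply(-1.23*_x+np.array([0,0,-2.5]))
def RC(beta): b=np.radians(beta); x=np.cos(b)*X+np.sin(b)*Y; return Rotation.from_matrix(np.c_[x,np.cross(N,x),N]@C0.T)*RG
def crep(beta=246):
    s,R,p=st(); h=p+R.apply(HOFF); f=s["contact_force"]; fg=np.array([f@X,f@Y,f@N]); print("hub in guard",inguard(h).round(1),"Fguard",fg.round(1),"M",s["wrist_torque"].round(2),"roterr(guard axes)",(np.degrees((RC(beta)*R.inv()).as_rotvec())@np.c_[X,Y,N]).round(1),"w",round(s["gripper_width"],1),"t",s["clock"],"J",s["joints"].round(2)); return R,p
E
python3 - <<'E'
from h import *
print(_x,HOFF); crep(); goto(g([0],[0],[110])[0],RC(246),HOFF)
E
```

```text
Traceback (most recent call last):
NameError: name '_x' is not defined
```

```bash
python3 - <<'E'
from h import *
crep(); goto(g([0],[0],[110])[0],RC(246),HOFF); print(C0[:,0],HOFF)
E
```

```text
hub in guard [ 304.  -268.  -174.9] Fguard [-1.  1. -3.] M [-0.04 -0.21 -0.02] roterr(guard axes) [ 39.9 -12.6 142.9] w 30.7 t 12.55 J [-0.4   0.26 -0.21  0.   -1.1  -0.9 ]
turn [-17.7  40.  142.3] shift [213.1 439.9  79.9]
[ 0.96326661  0.26854689 -0.        ] [ 2.51170571 -0.02580433 -1.20564032]
```

```bash
sed -i 's/_y=RG.as_matrix()\[:,1\]\*\[1,1,0\]/_y=-RG.as_matrix()[:,1]*[1,1,0]/' h.py; python3 - <<'E'
from h import *
crep(); goto(g([0],[0],[110])[0],RC(246),HOFF); print(C0[:,0],HOFF)
E
```

```text
hub in guard [ 303.7 -265.6 -174.7] Fguard [-1.  1. -3.] M [-0.04 -0.21 -0.02] roterr(guard axes) [ -9.6 -30.4 -31.6] w 30.7 t 12.55 J [-0.4   0.26 -0.21  0.   -1.1  -0.9 ]
turn [-29.1 -12.3 -31.8] shift [213.1 439.9  79.9]
[-0.96326661 -0.26854689  0.        ] [ 2.4877917  -0.02580433  1.25424344]
```

arm_command(increments=[[[0,0,0],[12,25,40],1],[[0,0,0],[24,58,75],1],[[-3,-1.2,-3.2],[36,96,105],1],[[-6,-2.5,-6.4],[48,138,130],1],[[-9,-3.7,-9.6],[60,182,150],1]])

```text
clock: 13.05
position: [475.9, -169.3, 369.2]
ee_rot: [-0.095, 0.688, -0.023, 0.719]
contact_force: [1.1, -0.5, -3.4]
gripper_width: 31.0
```

```bash
python3 - <<'E'
from h import *
crep(); goto(g([0],[0],[140])[0],RC(246),HOFF)
E
```

```text
hub in guard [ 238.  -185.3   42.2] Fguard [-1.3  1.1 -3.2] M [ 0.47 -0.11  0.07] roterr(guard axes) [ -6.6 -20.9 -21.8] w 31.0 t 13.05 J [ 0.08  0.05 -0.16  0.17 -1.32 -1.59]
turn [-20.   -8.5 -22. ] shift [152.7 275.8 -43.7]
```

arm_command(increments=[[[-4,-1.7,-4.4],[20,42,8],1],[[-8,-3.4,-8.8],[42,84,8],1],[[-12,-5.1,-13.2],[66,126,3],1],[[-16,-6.8,-17.6],[92,166,-3],1],[[-20,-8.5,-22],[118,204,-13],1]])

```text
clock: 13.55
position: [593.7, 36.9, 355.6]
ee_rot: [-0.083, 0.623, -0.286, 0.723]
contact_force: [1.9, -1.4, -2.2]
gripper_width: 31.3
```

```bash
python3 - <<'E'
from h import *
crep(); goto(g([0],[0],[55])[0],RC(246),HOFF)
E
```

```text
hub in guard [ 70.9 -43.1 131.2] Fguard [ 0.2  1.7 -2.8] M [ 1.3  -0.04  0.06] roterr(guard axes) [-0.   0.1  0.1] w 31.3 t 13.55 J [ 0.55  0.31 -0.08  0.49 -1.45 -2.55]
turn [0.1 0.1 0.1] shift [  40.3   24.9 -102.2]
```

arm_command(increments=[[[0,0,0],[18,27,-28],1],[[0,0,0],[36.7,53.8,-55.6],1],[[0,0,0],[38.5,39.3,-79],1],[[0,0,0],[40.3,24.9,-102.2],1],[[0,0,0],[40.3,24.9,-102.2],1]])

```text
clock: 14.05
position: [631.2, 59.7, 247.4]
ee_rot: [-0.085, 0.627, -0.287, 0.719]
contact_force: [-0.8, 0.0, -4.0]
gripper_width: 31.3
```

```bash
python3 - <<'E'
from h import *
R,p=crep(); goto(g([0],[0],[40])[0],RC(246),HOFF)
# shaft end vs bore from top camera: save crop, orange knob centroid check
kn=p+R.apply(HOFF)+R.apply(RG.inv().apply(C0@[95,0,80.]))
out=[]
for n in("side","top"):
    a,d=shot(n,"d1"+n); K=cloud(n,d); hsv=cv2.cvtColor(a,cv2.COLOR_BGR2HSV); m=(np.linalg.norm(K-kn,axis=2)<50)&(hsv[...,1]>90)&(hsv[...,0]<17)&(d>0); Q=K[m]
    print(n,len(Q),(Q.mean(0)).round(1) if len(Q) else "", "knob top exp",kn.round(1), "guard",inguard(kn).round(1))
    if len(Q)>10: q=np.array([inguard(x) for x in Q]); print("  guard pctl N",np.percentile(q[:,2],[5,50,95]).round(1),"mean XY",q.mean(0).round(1),"top pts",q[q[:,2]>np.percentile(q[:,2],90)-5].mean(0).round(1))
E
```

```text
hub in guard [-1.7 -3.2 49. ] Fguard [-2.2 -0.8 -3.3] M [ 1.44  0.13 -0.04] roterr(guard axes) [ 0.6  0.2 -0.1] w 31.3 t 14.05 J [ 0.55  0.45 -0.14  0.51 -1.28 -2.64]
turn [ 0.3 -0.5  0.3] shift [ 3.9 -5.8 -6.7]
side 0  knob top exp [537.8 122.7 293.5] guard [-40.5 -89.2 129.8]
top 84 [536.7 104.4 285.6] knob top exp [537.8 122.7 293.5] guard [-40.5 -89.2 129.8]
  guard pctl N [ 85.7 119.7 133.2] mean XY [-29.4 -92.5 113.5] top pts [-33.1 -91.6 130.3]
```

arm_command(increments=[[[0,0,0],[2,-1,-1],1],[[0.3,-0.5,0.3],[3.9,-5.8,-6.7],1],[[0.3,-0.5,0.3],[3.9,-5.8,-6.7],1],[[0.3,-0.5,0.3],[3.9,-5.8,-6.7],1],[[0.3,-0.5,0.3],[3.9,-5.8,-6.7],1]])

```text
clock: 14.65
position: [637.7, 55.8, 246.2]
ee_rot: [-0.082, 0.621, -0.283, 0.727]
contact_force: [-0.1, 0.7, -2.7]
gripper_width: 31.2
```

```bash
python3 - <<'E'
from h import *
R,p=crep(); goto(g([0],[0],[28])[0],RC(246),HOFF)
E
```

```text
hub in guard [ 1.7  2.9 45.5] Fguard [-2.   0.  -1.9] M [1.46 0.13 0.06] roterr(guard axes) [-0.6 -0.1  0.1] w 31.2 t 14.65 J [ 0.54  0.44 -0.15  0.52 -1.26 -2.64]
turn [-0.2  0.5 -0.2] shift [ -1.9  -8.1 -15.7]
```

arm_command(increments=[[[0,0,0],[0,0,0],1],[[0,0,0],[0,0,0],1],[[0,0,0],[0,0,0],1],[[0,0,0],[0,0,0],1],[[0,0,0],[0,0,0],1]])

```text
clock: 15.15
position: [637.7, 55.8, 246.2]
ee_rot: [-0.082, 0.621, -0.283, 0.726]
contact_force: [0.3, -0.4, -3.4]
gripper_width: 31.4
```

```bash
python3 - <<'E'
from h import *
R,p=crep(); imaging.get_image("top"); R,p=crep(); imaging.get_image("top"); R,p=crep();goto(g([0],[0],[28])[0],RC(246),HOFF)
E
```

```text
hub in guard [ 1.7  2.9 45.5] Fguard [-1.5  0.2 -3.1] M [ 1.41  0.12 -0.04] roterr(guard axes) [-0.6 -0.1  0.1] w 31.4 t 15.15 J [ 0.54  0.44 -0.15  0.52 -1.26 -2.64]
hub in guard [ 1.7  2.9 45.5] Fguard [-2.1  0.6 -1.8] M [ 1.42  0.14 -0.03] roterr(guard axes) [-0.6 -0.1  0.1] w 30.8 t 15.2 J [ 0.54  0.44 -0.15  0.52 -1.26 -2.64]
hub in guard [ 1.6  2.9 45.5] Fguard [-0.8 -0.4 -3. ] M [ 1.4   0.14 -0.04] roterr(guard axes) [-0.6 -0.1  0.1] w 31.6 t 15.25 J [ 0.54  0.44 -0.15  0.52 -1.26 -2.64]
turn [-0.2  0.5 -0.2] shift [ -1.9  -8.2 -15.7]
```

arm_command(increments=[[[0,0,0],[-2,-1.5,-3.5],1],[[-0.2,0.5,-0.2],[-2.2,-3.5,-7],1],[[-0.2,0.5,-0.2],[-2,-6,-11.5],1],[[-0.2,0.5,-0.2],[-1.9,-8.2,-15.7],1],[[-0.2,0.5,-0.2],[-1.9,-8.2,-15.7],1]])

```text
clock: 15.75
position: [635.6, 47.2, 229.5]
ee_rot: [-0.083, 0.624, -0.285, 0.723]
contact_force: [0.4, 0.6, -3.2]
gripper_width: 31.0
```

```bash
python3 - <<'E'
from h import *
R,p=crep(); goto(g([0],[0],[20])[0],RC(246),HOFF)
E
```

```text
hub in guard [-0.2 -0.3 26.9] Fguard [-2.2  0.4 -2.5] M [1.62 0.1  0.02] roterr(guard axes) [ 0.  0. -0.] w 31.0 t 15.75 J [ 0.53  0.45 -0.18  0.53 -1.23 -2.65]
turn [ 0. -0.  0.] shift [ 0.8 -3.8 -5.8]
```

arm_command(increments=[[[0,0,0],[0.3,-1,-1.5],1],[[0,0,0],[0.5,-2,-3],1],[[0,0,0],[0.7,-3,-4.5],1],[[0,0,0],[0.8,-3.8,-5.8],1],[[0,0,0],[0.8,-3.8,-5.8],1]])

```text
clock: 16.25
position: [636.6, 43.6, 223.5]
ee_rot: [-0.083, 0.624, -0.284, 0.723]
contact_force: [1.1, 1.2, -4.0]
gripper_width: 31.2
```

```bash
python3 - <<'E'
from h import *
R,p=crep(); goto(g([0],[0],[7])[0],RC(246),HOFF)
E
```

```text
hub in guard [-0.2  0.3 19.9] Fguard [-3.   1.2 -2.8] M [ 2.   -0.26  0.26] roterr(guard axes) [ 0.  0. -0.] w 31.2 t 16.25 J [ 0.52  0.46 -0.19  0.53 -1.21 -2.65]
turn [ 0. -0. -0.] shift [  0.6  -7.  -10.8]
```

It's sliding on freely, so I'll keep going to the collar.

arm_command(increments=[[[0,0,0],[0.2,-1.7,-2.6],1],[[0,0,0],[0.3,-3.3,-5.1],1],[[0,0,0],[0.5,-5,-7.7],1],[[0,0,0],[0.6,-7,-10.8],1],[[0,0,0],[0.6,-7,-10.8],1]])

```text
clock: 16.75
position: [637.5, 37.8, 214.1]
ee_rot: [-0.083, 0.623, -0.284, 0.724]
contact_force: [-3.6, 8.5, 2.4]
gripper_width: 31.4
```

```bash
python3 - <<'E'
from h import *
R,p=crep(); goto(g([0],[0],[4])[0],RC(246),HOFF)
E
```

```text
hub in guard [-0.3  0.5  8.8] Fguard [-6.3 -2.6  6.7] M [ 2.52  0.86 -0.44] roterr(guard axes) [-0.1 -0.  -0. ] w 31.4 t 16.75 J [ 0.51  0.46 -0.21  0.54 -1.18 -2.66]
turn [-0.   0.1 -0.1] shift [-0.1 -2.8 -4. ]
```

arm_command(increments=[[[0,0,0],[0,-1,-1.5],1],[[0,0,0],[0,-2,-3],1],[[0,0,0],[0,-2.8,-4],1],[[0,0,0],[0,-3.5,-5],1],[[0,0,0],[0,-3.5,-5],1]])

```text
clock: 17.25
position: [637.6, 37.7, 214.1]
ee_rot: [-0.083, 0.621, -0.283, 0.726]
contact_force: [-13.6, 19.1, 15.3]
gripper_width: 31.2
```

```bash
python3 - <<'E'
from h import *
R,p=crep()
E
```

```text
hub in guard [-0.2  0.6  8.7] Fguard [ -9.4 -11.1  23.9] M [ 3.29  3.35 -1.96] roterr(guard axes) [-0.5 -0.   0. ] w 31.2 t 17.25 J [ 0.51  0.46 -0.22  0.55 -1.18 -2.66]
```

Firm stop at 8.7 mm above the face, where the seat is 8, with 24 N pushing. Release and retreat along the normal.

arm_command(increments=[[[0,0,0],[0,0,0],0.45],[[0,0,0],[0,0,0],0.45],[[0,0,0],[0,0,0],0.45],[[0,0,0],[0,0,0],0.45],[[0,0,0],[-0.4,3,5],0.45]])

```text
clock: 17.75
position: [636.7, 39.5, 218.1]
ee_rot: [-0.083, 0.622, -0.284, 0.725]
contact_force: [0.3, 0.4, 0.2]
gripper_width: 47.2
```

arm_command(increments=[[[0,0,0],[-1.3,10,16],0.45],[[0,0,0],[-2.6,21,33],0.45],[[0,0,0],[-4,34,54],0.45],[[0,0,0],[-5,34,70],0.45],[[0,0,0],[-5,34,80],0.45]])

```text
clock: 18.25
position: [632.0, 73.8, 299.6]
ee_rot: [-0.083, 0.622, -0.284, 0.725]
contact_force: [0.1, -0.6, 0.1]
gripper_width: 46.9
```

```bash
python3 - <<'E'
from h import *
R,p=crep()
E
```

```text
hub in guard [ 14.2  -0.6 100.6] Fguard [ 0.5  0.  -0.2] M [1.07 0.08 0.05] roterr(guard axes) [-0.4  0.   0. ] w 46.9 t 18.25 J [ 0.57  0.41 -0.06  0.5  -1.38 -2.6 ]
```

arm_command(increments=[[[0,0,0],[0,0,45],0.45],[[0,0,0],[0,0,90],0.45],[[0,0,0],[-10,-45,105],0.45],[[5,2,0],[-25,-90,110],0.45],[[10,4,0],[-50,-130,110],0.45]])

```text
clock: 18.75
position: [581.6, -57.3, 409.6]
ee_rot: [-0.029, 0.67, -0.224, 0.707]
contact_force: [0.1, -0.2, 1.2]
gripper_width: 46.7
```

arm_command(increments=[[[0,0,0],[-10,-45,0],0.45],[[0,0,0],[-25,-90,0],0.45],[[0,0,0],[-40,-135,0],0.45],[[0,0,0],[-60,-180,0],0.45],[[0,0,0],[-60,-180,0],0.45]])

```text
clock: 19.25
position: [518.2, -241.5, 410.0]
ee_rot: [-0.027, 0.67, -0.226, 0.706]
contact_force: [0.9, 0.4, 0.0]
gripper_width: 47.3
```

```bash
python3 - <<'E'
from h import *
ims=[]
b=np.radians(246); ar=np.cos(b)*X+np.sin(b)*Y; ay=np.cross(N,ar)
pts=[G+8*N+sx*16*ar+sy*16*ay+h*N for sx in(-1,1) for sy in(-1,1) for h in(0,34)]+[G+8*N+95*ar+80*N,G+8*N+107*ar+9*N, slot(0,34)]
for n in("side","top"):
    a,d=shot(n,"f1"+n); c=proj(n,G-15*Y).astype(int); x0,y0=c-32; k=6.25; im=cv2.resize(a[y0:y0+64,x0:x0+64],(400,400),interpolation=cv2.INTER_CUBIC)
    for P in pts: cv2.circle(im,tuple(int(v) for v in (proj(n,P)-[x0,y0]+.5)*k),3,(0,255,0),1)
    full=cv2.resize(a,(400,300)); ims.append(np.vstack([im[:,:],full[:200] if n=="side" else full[:200]]))
    K=cloud(n,d); q=(K-G); gx,gy,gn=q@X,q@Y,q@N; al=q@ar; pe=q@ay
    m=(d>0)&(abs(al)<12)&(abs(pe)<12)&(gn>20)&(gn<80); print(n,"hub top h",np.median(gn[m]).round(1),m.sum())
    m=(d>0)&(al>25)&(al<78)&(abs(pe)<6)&(gn>5)&(gn<60); print(n,"arm top h",np.median(gn[m]).round(1),m.sum())
    m=(d>0)&(abs(al-95)<9)&(abs(pe)<9)&(gn>70); print(n,"knob top h",np.median(gn[m]).round(1),m.sum())
    m=(d>0)&(abs(gx-72)<6)&(abs(gy)<6)&(gn>10); print(n,"pin top h",np.median(gn[m]).round(1),m.sum())
    # other objects vs start
    d0=np.load(f"pics/{n}0_d.npy")
cv2.imwrite("pics/f1.png",np.hstack(ims))
E
```

```text
side hub top h 40.8 70
side arm top h 14.9 52
side knob top h 81.3 15
side pin top h 33.3 15
top hub top h nan 0
top arm top h nan 0
top knob top h nan 0
top pin top h nan 0
  return _methods._mean(a, axis=axis, dtype=dtype,
  ret = ret.dtype.type(ret / rcount)
```

View pics/f1.png

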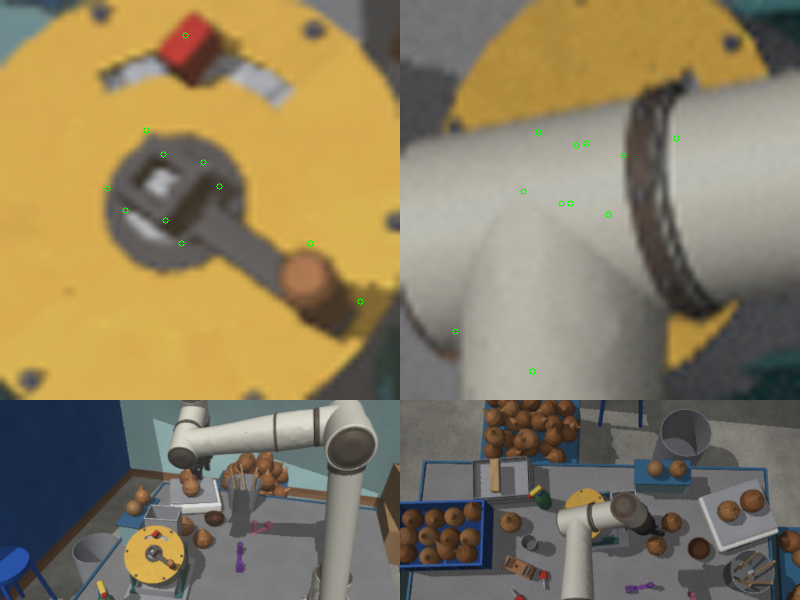

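```bash
python3 -c "
from bench import arm; print(arm.job_done())"
```

```text
the job is handed in; nothing more can be done
None
```

The lock pin is fully home in the flywheel and the crank is seated on the square shaft with its knob outward. I handed the job in at about 19 s of robot time, with the gripper open and touching nothing.

- **Lock pin:** I took the red-headed pin from the rack and put it through the slot at about -12°. I then felt along the flywheel with its tip until it dropped in at about 0°. It stopped on its collar with the tip 31.7 mm below the face (32 expected) under 14 N. In the last side picture its head top was 33.3 mm above the face (34 expected).
- **Crank:** I slid it on with its arm pointing away from the pin and pushed it to a firm stop at 24 N, then let go. The last picture gave a hub top of 40.8 mm above the face (42 expected) and an arm top of 14.9 mm (17 expected). Both are lower than expected, so nothing suggests it is standing off the seat.

Three last checks were less than clean:
- The crank looks turned several degrees toward downhill from where I placed it, which I put down to play in the bore.
- Because of that turn, the knob-top reading (81.3 mm against 88 expected) missed the knob's centre and does not count for much.
- The arm blocked the top camera's view of the slicer, so only the side camera confirmed the result.

The coconuts and other items looked undisturbed in the final pictures, but I did not measure their positions again.

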